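# Edge the power bank out of the riser and dock it

### The job

The slim blue power bank lies sunk in the desk riser's groove, too snug to grip: press lightly on its top and draw it along the groove until its front end overhangs the riser's front edge by 3 to 5 cm, still lying flat. Then pinch that end by its sides, lift it clear, lay it level in the black charging dock with its other end towards the stop, slide it gently fully home and let go. Keep every press and push on riser or dock under 20 N, don't drop it, and leave the figurine, cream jar and mug alone.

Things in the scene. Friction and masses are not known exactly. Their poses are not given: they have to be found in the camera images.
- bank_center (a point): Centre (half-way up) of the loose power bank, a smooth blue plate, lighter panel on top: 130 mm long (x), 54 wide (y), 10 thick (z up), 0.12 to 0.22 kg. Its friction on riser and dock is about 0.25 (0.2 to 0.3), less than on fingertips. It starts flat in the riser's groove, axes as the riser's, front (-x) end with four white dots 4 to 8 mm behind the riser's front edge.
- bank_front (a point): Middle of the power bank's front (-x) end face, 65 mm from its centre; the end with four white dots on top, which overhangs first and stays outwards in the dock.
- riser: Fixed pink and cream desk riser, 180 by 180 mm, 71 high. Origin on the desk, midway across, 71 mm behind its front edge; +x from front to back. Groove along x in its top: floor z 60 mm, rim z 71, y -29 to 29; open at the front edge x -71, wall at x 69. Low note pad and eraser (up to z 81) fixed on the rim's back. Free space in front of it.
- riser_edge (a point): Middle of the groove's floor at the riser's front edge (riser x -71, y 0, z 60 mm), axes as the riser's. The power bank's overhang is counted from here towards -x; it tips off when more than 65 mm overhangs. The bank lies hard on the riser, as it does on the dock: touch down slowly (under 8 mm/s for the last 7 mm) or the knock alone passes 20 N.
- dock: Fixed black charging dock, 90 mm (x) by 100 (y). Origin on the desk under its centre; +x from its open front to its stop. Flat bed z 40 mm, from x -45 to the stop face at x 40 (stop's top z 56). Side cheeks, top z 52, inner faces at y -30 and 30 for x -4 to 40, flaring to 78 apart at x -25. Free space in front of it.
- dock_home (a point): Where the power bank's centre is when fully home: dock x -25, y 0, z 45 mm, axes as the dock's; the bank then lies flat on the bed, its x along this x, its +x end on the stop, and its front 45 mm overhang the dock's front.
- figurine: Loose blue ceramic figurine, 44 mm across, 75 mm tall, a bystander; origin under its centre.
- cream: Loose round cream jar with green lid, 52 mm across, 55 mm tall, a bystander; origin under its centre.
- mug: Loose white mug, 76 mm across, 85 mm tall, a bystander; origin under its centre.
There are look-alikes about, which are no part of the job. Of the things that look like the part that bears bank_center, the smallest one is meant.

How it is judged:
By the outcome, as a careful person would: the job done as asked, in the order asked, and still so for the second after the job is handed in, with the robot touching nothing.
It also fails if it takes over 64 s, if anything falls off the work surface, if the arm or the gripper's body presses on something with over 40 N, if the wrist force passes 120 N, or if a joint passes its speed limit or range.

### The arm

A 6-joint arm with a two-finger parallel gripper is mounted at the origin on the work surface. World frame = base frame: x ahead of the robot, y to its left, z up, the work surface at z = 0. Lengths are in m, angles in rad, forces in N, time in s.
With the tool pointing down it reaches from about 0.35 to 0.775 m from the base axis. Payload 7.3 kg.
Tool frame: the origin (TCP) lies midway between the tips of the shut fingers; the grasp point (between the pads) lies 19 mm behind it (robot.grip_depth is the z of the grasp point in the tool frame, in m); z points along the fingers, y is the line along which they close (so a half turn about z gives the same grasp; the last joint's range is limited). The gripper opens to 92 mm and grips with 3 to 60 N. Pads are 19 mm wide; open, the fingers measure 130 mm over their backs; the gripper's body (75 mm by 190 mm) begins 47 mm behind the grasp point.
Start: joints at [1.032, 0.342, 1.524, -0, 1.275, -0.146], TCP at [0.201, 0.485, 0.227] pointing down, gripper open.
Joint ranges: [-2.53, 2.53], [-0.77, 2.02], [0.04, 2.7], [-1, 4.14], [0.28, 2.66], [-3.11, 3.11]. Speed limits (rad/s): [2.57, 2.57, 3.14, 3.14, 3.14, 3.14].

### API

Orientations are given as [roll, pitch, yaw] about the fixed x, y, z axes, in that order (R = Rz(yaw) Ry(pitch) Rx(roll)).
In Python, from cell import robot, viewer gives the robot as it stands.
- The arm moves only by the tool step_arm, never from a script. Its argument "increments" is a list of rows, each an object with "delta_pos": the shift along the tool's x, y, z in cm, a list of three; "dr": the turn, a rotation vector about the tool's x, y, z in degrees, a list of three; "fingers": the closure, from -1 (fully open) to 1 (shut), so that 0 is half open. In form: [{"delta_pos": [tx, ty, tz], "dr": [wx, wy, wz], "fingers": fingers}, ...]. A call has exactly 5 rows; each row is the pose to reach, as a shift and turn from the pose commanded when the call began, along the tool's axes at that moment; what a row does not reach only later rows make up. A row lasts 1/8 s, in which the tool goes at most 62.5 mm and 10.7 degrees, less where a joint would pass 70% of its speed; a pose out of reach is approached as far as the arm can. A call with a gripper value outside its range is refused whole. The fingers move at their own pace and stop on an object; "newtons" is the grip in N (left out, the last holds). Time passes only in rows, so rows that repeat a pose let the fingers close, or fill a call up. It gives the time, the measured TCP pose, the force, the opening and the grip force at its end, in the units of the state.
- robot.observe(): the state, without advancing time (a new reading comes with each control period).
- viewer.read_camera(name): name is "scene" or "top" or "wrist"; returns the picture (400x640x3 uint8, red, green, blue); there is no depth.
- viewer.camera_params(name): a dict with "K" (3x3 intrinsics, pixels), "T" (4x4, takes a point from camera to world coordinates). Camera axes: x right, y down, z forward; pixel columns grow to the right and rows downward; lengths in m; the calibration is good to about 2 mm. A picture is of the moment at which its call begins: read the wrist's pose just before it. camera_params takes no time and is no camera call; for the wrist camera it gives the pose at the moment of the call.
- robot.hand_in(): hands the job in; it is judged then, once.
The state is a dict: "time": time; "qpos": joint angles; "qvel": joint speeds; "joint_efforts": joint torques, N m; "tool_pos": TCP position; "tool_rot": TCP orientation; "contact_force": force on the tool from outside, world axes, zero at the start; "torque": the same for the moment, N m; "opening": finger opening in m; "grip_force": force on a finger pad.
Only numpy, scipy, OpenCV 4.12 (cv2) and the standard library are available. Lean on these libraries where they do the work, as an engineer would, in place of code of your own. Each camera call takes 0.05 s, during which the arm holds its last target. There are 200 camera calls.

## Working session

There is one attempt and no reset: what is moved stays moved. The work goes in short steps, Python scripts to look and compute and a tool call to move; the robot and the scene stay as the last step left them, time stands still between calls to the robot, and variables do not carry over. Pictures are saved under pics/ and viewed, at most 10 in all, crops included, and the job is handed in when it is done.

Besides the shell and the picture viewer there is one more tool, called after "Call:" by a JSON object that holds its "method" and its "body". step_arm: Moves the arm, as the interface text tells. Its arguments: {"type":"object","properties":{"increments":{"type":"array"},"newtons":{"type":"number"}},"required":["increments"]}

```bash
mkdir -p pics
python3 - <<'E'
from cell import robot, viewer
import cv2,numpy as np
for n in("scene","top"):
    im=viewer.read_camera(n); cv2.imwrite(f"pics/{n}0.png",im[:,:,::-1])
    p=viewer.camera_params(n); print(n,np.round(p["K"],1).tolist(),np.round(p["T"],4).tolist())
s=robot.observe();print(s,robot.grip_depth)
E
```

```text
scene [[501.7, 0.0, 314.5], [0.0, 501.7, 202.3], [0.0, 0.0, 1.0]] [[0.4786, 0.6182, -0.6236, 1.2765], [0.8779, -0.3479, 0.3289, -0.2603], [-0.0136, -0.7049, -0.7092, 0.8706], [0.0, 0.0, 0.0, 1.0]]
top [[483.4, 0.0, 319.6], [0.0, 483.4, 199.9], [0.0, 0.0, 1.0]] [[0.0091, -0.9877, 0.1564, 0.4249], [-1.0, -0.0095, -0.0019, 0.0979], [0.0034, -0.1564, -0.9877, 1.0953], [0.0, 0.0, 0.0, 1.0]]
{'time': 0.1, 'qpos': array([ 1.03200231e+00,  3.42659650e-01,  1.52490257e+00,  4.24949505e-05,
        1.27541107e+00, -1.45980145e-01]), 'qvel': array([ 0.00012556, -0.00166288, -0.00061778, -0.00026746, -0.00025042,
        0.00020419]), 'joint_efforts': array([ 1.33533573e-03, -4.32005167e+01, -2.44693208e+01,  7.18994904e-02,
        5.26806596e-02, -4.16018929e-05]), 'tool_pos': array([0.20073749, 0.48472221, 0.22611764]), 'tool_rot': array([-3.14023261e+00, -2.41035351e-04,  2.74876622e+00]), 'contact_force': array([ 0.03375892, -0.62823539,  0.09869403]), 'torque': array([ 0.028509  , -0.00044263,  0.00959177]), 'grip_force': 0.0, 'opening': 0.09172828928368015} -0.0188
```

View pics/scene0.png

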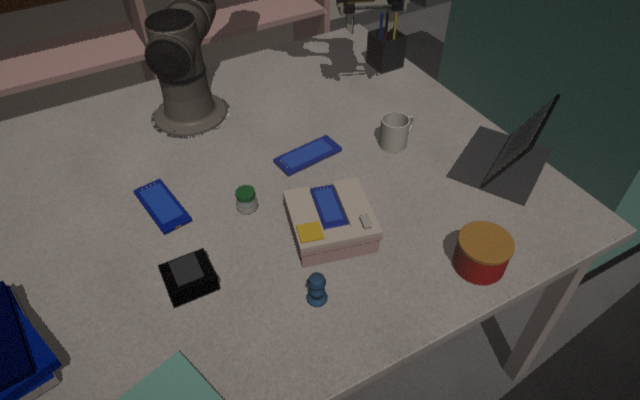

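View pics/top0.png

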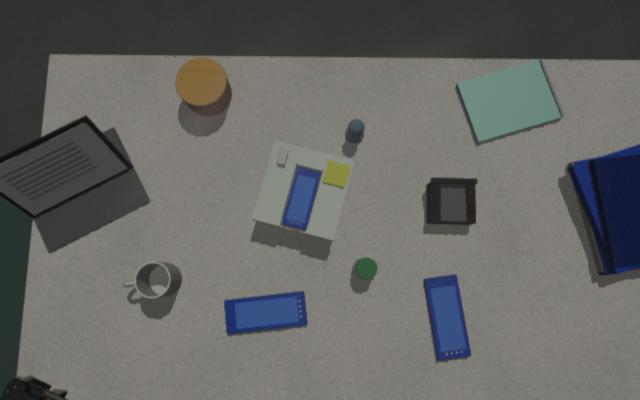

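Three blue plates in the top view: (302,197) in the riser groove, and (265,313) and (446,317) on the desk. The one in the groove is the smallest and sits as described. I'll confirm it in an enlarged crop and read the riser and dock corners there.

Run:
```python
import cv2,numpy as np
im=cv2.imread("pics/top0.png")
a=cv2.resize(im[135:250,245:365],None,fx=5,fy=5,interpolation=3)
b=cv2.resize(im[170:235,415:490],(0,0),fx=2.6,fy=2.6,interpolation=3)
o=np.zeros((575,800,3),np.uint8);o[:,:600]=a;o[:b.shape[0],600:600+b.shape[1]]=b
cv2.imwrite("pics/c1.png",cv2.convertScaleAbs(o,alpha=1.5))
```

```text
(no output)
```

View pics/c1.png

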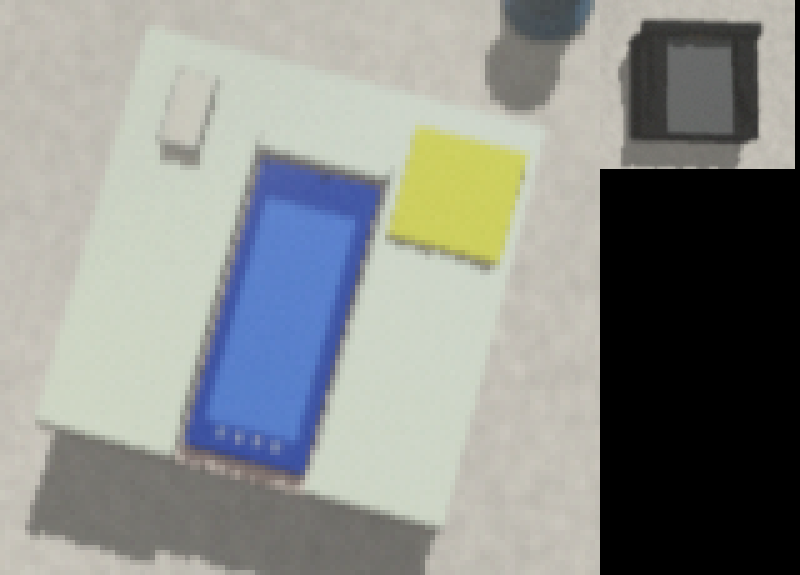

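```bash
cat > h.py <<'E'
import numpy as np,cv2
from scipy.optimize import least_squares
from scipy.spatial.transform import Rotation as R
from cell import robot,viewer
def ray(p,uv,z):
    K,T=np.array(p["K"]),np.array(p["T"]); d=T[:3,:3]@np.linalg.solve(K,[uv[0],uv[1],1]); return T[:3,3]+d*(z-T[2,3])/d[2]
def proj(p,X):
    T=np.array(p["T"]); c=(np.atleast_2d(X)-T[:3,3])@T[:3,:3]; c=c@np.array(p["K"]).T; return c[:,:2]/c[:,2:]
def place(q,X):
    c,s=np.cos(q[2]),np.sin(q[2]); X=np.array(X,float); return np.c_[q[0]+c*X[:,0]-s*X[:,1],q[1]+s*X[:,0]+c*X[:,1],X[:,2]]
def fit(p,X,uv,q0):
    r=least_squares(lambda q:(proj(p,place(q,X))-uv).ravel(),q0); return r.x,np.round(r.fun.reshape(-1,2),1).tolist()
def rel(goal,rpy):
    "goal TCP pose -> delta_pos cm, dr deg from measured pose"
    s=robot.observe(); A=R.from_euler('xyz',s["tool_rot"]); B=R.from_euler('xyz',rpy)
    return np.round(A.inv().apply(np.array(goal)-s["tool_pos"])*100,2),np.round((A.inv()*B).as_rotvec(degrees=True),2)
E
python3 - <<'E'
from h import *
p=viewer.camera_params("top")
c=np.array([(150,27),(546,127),(440,525),(37,425)]);uv=(c+.5)/5-.5+[245,135]
W=np.array([ray(p,u,.071) for u in uv]);print(W.round(4),[np.linalg.norm(W[i]-W[i-1]).round(4) for i in range(4)])
# riser x -71..109
q,r=fit(p,[(.109,.09,.071),(.109,-.09,.071),(-.071,-.09,.071),(-.071,.09,.071)],uv,[.5,.1,-.2]);print("riser",q,r)
b=(np.array([(190,447),(305,477),(386,180),(262,150)])+.5)/5-.5+[245,135]
print("bank corners",np.array([ray(p,u,.070) for u in b]).round(4))
d=(np.array([(642,20),(762,22),(758,138)])-[600,0])/2.6+[415,170]
q2,r=fit(p,[(.045,.05,.056),(.045,-.05,.056),(-.045,-.05,.04)],d,[.45,-.2,0]);print("dock",q2,r)
for n,u,z in(("fig",(356,138),0),("cream",(366,268),.055),("mug",(155,280),.085)):print(n,ray(p,u,z).round(3))
E
```

```text
[[0.7189 0.1955 0.071 ]
 [0.6757 0.0223 0.071 ]
 [0.5023 0.0676 0.071 ]
 [0.5433 0.2395 0.071 ]] [np.float64(0.181), np.float64(0.1785), np.float64(0.1792), np.float64(0.1768)]
riser [ 0.59161714  0.13588066 -0.24485605] [[-0.6, -0.1], [0.1, 0.1], [0.9, 0.7], [-0.4, -0.6]]
bank corners [[0.5346 0.1742 0.07  ]
 [0.5222 0.1251 0.07  ]
 [0.6517 0.0917 0.07  ]
 [0.6645 0.1457 0.07  ]]
dock [ 0.59394702 -0.19819644 -0.02813775] [[0.5, 0.4], [-0.1, 1.3], [-0.4, -1.7]]
fig [0.746 0.012 0.   ]
cream [ 0.444 -0.004  0.055]
mug [0.415 0.433 0.085]
```

The crop confirms it: this is the small plate in the riser groove, with four dots at its front end (crop ~(250,440)). The riser measures 177–181 mm a side, which matches the given 180. Next I move above the bank.

Run:
```python
from h import *
print(rel((.592,.136,.19),(np.pi,0,2.897)))
```

```text
(array([-49.5 , -17.23,   3.62]), array([-0.08, -0.02, -8.49]))
```

Call:
{"method": "step_arm", "body": {"increments": [{"delta_pos":[-5.5,-1.9,0],"dr":[0,0,-1],"fingers":1},{"delta_pos":[-11,-3.8,0],"dr":[0,0,-2],"fingers":1},{"delta_pos":[-16.5,-5.7,0],"dr":[0,0,-3],"fingers":1},{"delta_pos":[-22,-7.6,0],"dr":[0,0,-4],"fingers":1},{"delta_pos":[-27.5,-9.5,0],"dr":[0,0,-5],"fingers":1}], "newtons": 20}}

```text
time: 0.72
tool_pos: [0.4197, 0.2905, 0.2265]
tool_rot: [-3.141, -0.0, 2.837]
contact_force: [1.3, 0.9, -0.1]
opening: 0.0466
grip_force: 0.0
```

Call:
{"method": "step_arm", "body": {"increments": [{"delta_pos":[-5.5,-1.9,0.6],"dr":[0,0,-1],"fingers":1},{"delta_pos":[-11,-3.8,1.4],"dr":[0,0,-2],"fingers":1},{"delta_pos":[-16.5,-5.7,2.2],"dr":[0,0,-3],"fingers":1},{"delta_pos":[-22,-7.7,3.6],"dr":[0,0,-3.5],"fingers":1},{"delta_pos":[-22,-7.7,3.6],"dr":[0,0,-3.5],"fingers":1}]}}

```text
time: 1.35
tool_pos: [0.6069, 0.1491, 0.1879]
tool_rot: [-3.14, -0.003, 2.893]
contact_force: [0.4, -0.6, 0.2]
opening: 0.0011
grip_force: 0.0
```

Run:
```python
from h import *
p=viewer.camera_params("wrist");im=viewer.read_camera("wrist");cv2.imwrite("pics/w1.png",im[:,:,::-1])
print(p["K"],np.round(p["T"],4).tolist());s=robot.observe();print(s['time'],s['tool_pos'],s['tool_rot'],s['contact_force'])
print(rel((.592,.136,.09),(np.pi,0,2.897)))
```

```text
[[295.67414094   0.         316.95046873]
 [  0.         295.67414094 201.11914951]
 [  0.           0.           1.        ]] [[0.2458, 0.9344, 0.2577, 0.5374], [0.9693, -0.2366, -0.0666, 0.1668], [-0.0012, 0.2661, -0.9639, 0.3458], [0.0, 0.0, 0.0, 1.0]]
1.4 [0.60557483 0.15084747 0.18881079] [-3.14065808e+00 -3.03825577e-03  2.89422196e+00] [-0.45107545  0.18466379  0.16633207]
(array([ 0.92, -1.76,  9.89]), array([-0.05, -0.17, -0.16]))
```

View pics/w1.png

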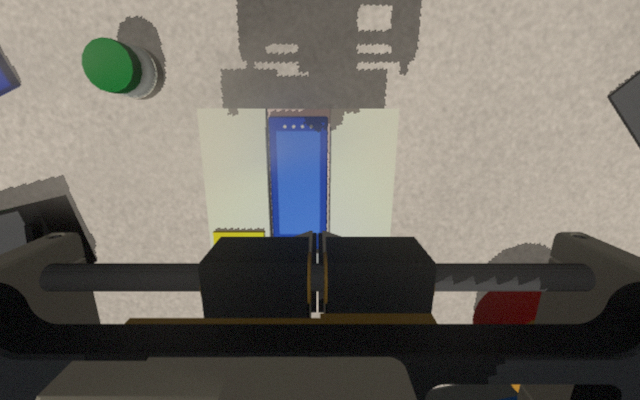

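The wrist view shows the bank front at about (270..328,117), the dots at (298,127) and the riser's front corners at (198,109) and (399,108). I check these against the fit.

Run:
```python
from h import *
p=viewer.camera_params("wrist")
A=ray(p,(198,109),.071);B=ray(p,(399,108),.071);C=ray(p,(270,117),.07);D=ray(p,(328,116.5),.07)
print(A,B,np.linalg.norm(A-B),(A+B)/2,np.arctan2(*(B-A)[[0,1]][::1]),C,D,np.linalg.norm(C-D),(C+D)/2)
print(proj(p,place([.5916,.1359,-.245],[(-.071,-.09,.071),(-.071,.09,.071),(-.065,-.027,.07),(-.065,.027,.07)])).round(1))
```

```text
[0.50134708 0.06767119 0.071     ] [0.54425943 0.24150098 0.071     ] 0.17904822006440088 [0.52280325 0.15458608 0.071     ] 0.2420251665019974 [0.52355514 0.12779245 0.07      ] [0.53589243 0.17854149 0.07      ] 0.05222712779129376 [0.52972378 0.15316697 0.07      ]
[[195.9 109. ]
 [397.9 108.6]
 [267.  115.9]
 [327.1 115.8]]
```

Call:
{"method": "step_arm", "body": {"increments": [{"delta_pos":[0.5,-0.9,3],"dr":[0,0,0],"fingers":1},{"delta_pos":[0.9,-1.75,6.5],"dr":[0,0,0],"fingers":1},{"delta_pos":[0.9,-1.75,9.5],"dr":[0,0,0],"fingers":1},{"delta_pos":[0.9,-1.75,10.9],"dr":[0,0,0],"fingers":1},{"delta_pos":[0.9,-1.75,10.9],"dr":[0,0,0],"fingers":1}]}}

```text
time: 2.02
tool_pos: [0.5917, 0.1384, 0.0816]
tool_rot: [-3.141, -0.001, 2.898]
contact_force: [0.6, -0.6, 1.1]
opening: 0.0009
grip_force: 0.0
```

Call:
{"method": "step_arm", "body": {"increments": [{"delta_pos":[0,0,0.08],"dr":[0,0,0],"fingers":1},{"delta_pos":[0,0,0.16],"dr":[0,0,0],"fingers":1},{"delta_pos":[0,0,0.24],"dr":[0,0,0],"fingers":1},{"delta_pos":[0,0,0.32],"dr":[0,0,0],"fingers":1},{"delta_pos":[0,0,0.4],"dr":[0,0,0],"fingers":1}]}}

```text
time: 2.65
tool_pos: [0.5924, 0.1376, 0.0777]
tool_rot: [3.141, 0.0, 2.897]
contact_force: [-0.7, 0.6, 0.1]
opening: 0.0004
grip_force: 0.0
```

Call:
{"method": "step_arm", "body": {"increments": [{"delta_pos":[0,0,0.08],"dr":[0,0,0],"fingers":1},{"delta_pos":[0,0,0.16],"dr":[0,0,0],"fingers":1},{"delta_pos":[0,0,0.24],"dr":[0,0,0],"fingers":1},{"delta_pos":[0,0,0.32],"dr":[0,0,0],"fingers":1},{"delta_pos":[0,0,0.4],"dr":[0,0,0],"fingers":1}]}}

```text
time: 3.28
tool_pos: [0.5923, 0.1376, 0.0737]
tool_rot: [3.141, 0.0, 2.897]
contact_force: [-0.7, 0.3, 0.6]
opening: 0.0005
grip_force: 0.0
```

Call:
{"method": "step_arm", "body": {"increments": [{"delta_pos":[0,0,0.04],"dr":[0,0,0],"fingers":1},{"delta_pos":[0,0,0.08],"dr":[0,0,0],"fingers":1},{"delta_pos":[0,0,0.12],"dr":[0,0,0],"fingers":1},{"delta_pos":[0,0,0.16],"dr":[0,0,0],"fingers":1},{"delta_pos":[0,0,0.16],"dr":[0,0,0],"fingers":1}]}}

```text
time: 3.9
tool_pos: [0.5923, 0.1376, 0.0721]
tool_rot: [3.142, -0.0, 2.897]
contact_force: [-0.6, 0.9, 0.1]
opening: 0.0005
grip_force: 0.0
```

Call:
{"method": "step_arm", "body": {"increments": [{"delta_pos":[0,0,0.04],"dr":[0,0,0],"fingers":1},{"delta_pos":[0,0,0.08],"dr":[0,0,0],"fingers":1},{"delta_pos":[0,0,0.12],"dr":[0,0,0],"fingers":1},{"delta_pos":[0,0,0.16],"dr":[0,0,0],"fingers":1},{"delta_pos":[0,0,0.18],"dr":[0,0,0],"fingers":1}]}}

```text
time: 4.53
tool_pos: [0.5923, 0.1376, 0.0703]
tool_rot: [3.142, -0.0, 2.897]
contact_force: [-0.9, -0.6, 0.4]
opening: 0.0005
grip_force: 0.6
```

Call:
{"method": "step_arm", "body": {"increments": [{"delta_pos":[0,0,0.01],"dr":[0,0,0],"fingers":1},{"delta_pos":[0,0,0.02],"dr":[0,0,0],"fingers":1},{"delta_pos":[0,0,0.03],"dr":[0,0,0],"fingers":1},{"delta_pos":[0,0,0.04],"dr":[0,0,0],"fingers":1},{"delta_pos":[0,0,0.05],"dr":[0,0,0],"fingers":1}]}}

```text
time: 5.15
tool_pos: [0.5925, 0.1376, 0.0703]
tool_rot: [3.141, 0.001, 2.897]
contact_force: [-2.0, -0.6, 6.5]
opening: 0.0007
grip_force: 3.0
```

Call:
{"method": "step_arm", "body": {"increments": [{"delta_pos":[0.15,0,0.01],"dr":[0,0,0],"fingers":1},{"delta_pos":[0.4,0,0.01],"dr":[0,0,0],"fingers":1},{"delta_pos":[0.7,0,0.01],"dr":[0,0,0],"fingers":1},{"delta_pos":[1.0,0,0.01],"dr":[0,0,0],"fingers":1},{"delta_pos":[1.3,0,0.01],"dr":[0,0,0],"fingers":1}]}}

```text
time: 5.78
tool_pos: [0.5804, 0.1409, 0.0703]
tool_rot: [3.141, 0.002, 2.897]
contact_force: [2.0, -0.5, 5.6]
opening: 0.0008
grip_force: 2.6
```

Call:
{"method": "step_arm", "body": {"increments": [{"delta_pos":[0.3,0,0.01],"dr":[0,0,0],"fingers":1},{"delta_pos":[0.6,0,0.02],"dr":[0,0,0],"fingers":1},{"delta_pos":[0.9,0,0.02],"dr":[0,0,0],"fingers":1},{"delta_pos":[1.2,0,0.02],"dr":[0,0,0],"fingers":1},{"delta_pos":[1.4,0,0.02],"dr":[0,0,0],"fingers":1}]}}

```text
time: 6.4
tool_pos: [0.567, 0.1442, 0.0703]
tool_rot: [3.141, 0.003, 2.897]
contact_force: [3.5, -1.0, 6.3]
opening: 0.0011
grip_force: 3.0
```

Run:
```python
from h import *
p=viewer.camera_params("wrist");im=viewer.read_camera("wrist")[:,:,::-1]
cv2.imwrite("pics/w2.png",cv2.resize(im[80:290,220:420],None,fx=2.8,fy=2.8,interpolation=3))
print(np.round(p["T"],4).tolist())
```

```text
[[0.2414, 0.9339, 0.2637, 0.4965], [0.9704, -0.2327, -0.0641, 0.1615], [0.0015, 0.2714, -0.9625, 0.2278], [0.0, 0.0, 0.0, 1.0]]
```

View pics/w2.png

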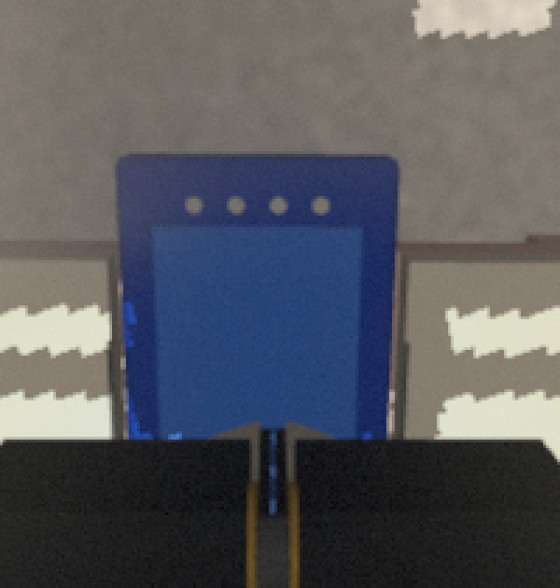

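The bank is following: its front end is at crop y≈155 and the rim edge at about 257. I compute the overhang.

Run:
```python
from h import *
p=viewer.camera_params("wrist")
f=ray(p,(220+258/2.8,80+155/2.8),.07)
l=ray(p,(220+118/2.8,80+300/2.8),.07);l2=ray(p,(220+118/2.8,80+170/2.8),.07);r2=ray(p,(220+398/2.8,80+170/2.8),.07)
u=np.array([np.cos(.243),-np.sin(.243),0]);v=np.array([np.sin(.243),np.cos(.243),0])
o=np.array([.5918,.1367,0])
for n,a in(("front",f),("l",l2),("r",r2),("edge251",ray(p,(220+50/2.8,80+257/2.8),.071)),("edge243",ray(p,(220+50/2.8,80+243/2.8),.071))):print(n,((a-o)@u*1000).round(1),((a-o)@v*1000).round(1))
s=robot.observe();print(s["tool_pos"],((s["tool_pos"]-o)@u*1000))
```

```text
front -89.9 -1.2
l -87.2 -27.4
r -87.1 25.0
edge251 -70.9 -41.1
edge243 -73.6 -40.9
[0.56676576 0.14431046 0.07028653] -26.1299440799111
```

Call:
{"method": "step_arm", "body": {"increments": [{"delta_pos":[0.15,0,0.0],"dr":[0,0,0],"fingers":1},{"delta_pos":[0.4,0,0.01],"dr":[0,0,0],"fingers":1},{"delta_pos":[0.7,0,0.01],"dr":[0,0,0],"fingers":1},{"delta_pos":[1.0,0,0.01],"dr":[0,0,0],"fingers":1},{"delta_pos":[1.3,0,0.01],"dr":[0,0,0],"fingers":1}]}}

```text
time: 7.08
tool_pos: [0.5546, 0.1474, 0.0703]
tool_rot: [3.141, 0.003, 2.897]
contact_force: [1.7, -0.6, 6.9]
opening: 0.0007
grip_force: 3.3
```

Call:
{"method": "step_arm", "body": {"increments": [{"delta_pos":[0.3,0,0.01],"dr":[0,0,0],"fingers":1},{"delta_pos":[0.6,0,0.01],"dr":[0,0,0],"fingers":1},{"delta_pos":[0.75,0,0.01],"dr":[0,0,0],"fingers":1},{"delta_pos":[0.8,0,0.01],"dr":[0,0,0],"fingers":1},{"delta_pos":[0.8,0,0.01],"dr":[0,0,0],"fingers":1}]}}

```text
time: 7.7
tool_pos: [0.5469, 0.1494, 0.0703]
tool_rot: [3.14, 0.003, 2.897]
contact_force: [1.7, -0.3, 6.5]
opening: 0.0007
grip_force: 3.7
```

Call:
{"method": "step_arm", "body": {"increments": [{"delta_pos":[0,0,-0.15],"dr":[0,0,0],"fingers":1},{"delta_pos":[0,0,-0.6],"dr":[0,0,0],"fingers":1},{"delta_pos":[0,0,-2.5],"dr":[0,0,0],"fingers":0},{"delta_pos":[1.5,0,-5.5],"dr":[0,0,0],"fingers":-1},{"delta_pos":[1.5,0,-7],"dr":[0,0,0],"fingers":-1}]}}

```text
time: 8.32
tool_pos: [0.5308, 0.1532, 0.1405]
tool_rot: [3.141, 0.001, 2.898]
contact_force: [-0.6, 0.6, 0.5]
opening: 0.0259
grip_force: 0.0
```

Call:
{"method": "step_arm", "body": {"increments": [{"delta_pos":[1,0,0],"dr":[0,0,0],"fingers":-1},{"delta_pos":[2,0,0],"dr":[0,0,0],"fingers":-1},{"delta_pos":[3,0,0],"dr":[0,0,0],"fingers":-1},{"delta_pos":[3,0,0],"dr":[0,0,0],"fingers":-1},{"delta_pos":[3,0,0],"dr":[0,0,0],"fingers":-1}]}}

```text
time: 8.95
tool_pos: [0.5022, 0.1601, 0.1392]
tool_rot: [3.142, 0.0, 2.897]
contact_force: [0.2, -0.2, -0.0]
opening: 0.0759
grip_force: 0.0
```

Run:
```python
from h import *
p=viewer.camera_params("wrist");im=viewer.read_camera("wrist")[:,:,::-1]
cv2.imwrite("pics/w3.png",cv2.resize(im[80:330,160:480],None,fx=2.3,fy=2.3,interpolation=3))
s=robot.observe();print(s["tool_pos"],s["tool_rot"],s["time"])
u=np.array([np.cos(.243),-np.sin(.243),0]);o=np.array([.5918,.1367,0])
g=o-.092*u;print(rel((g[0],g[1],.046),(np.pi,0,2.897)))
```

```text
[0.50235139 0.16007424 0.13923413] [3.14150820e+00 2.02473226e-04 2.89709894e+00] 9.0
(array([-0.04, -0.12,  9.32]), array([0.  , 0.01, 0.01]))
```

View pics/w3.png

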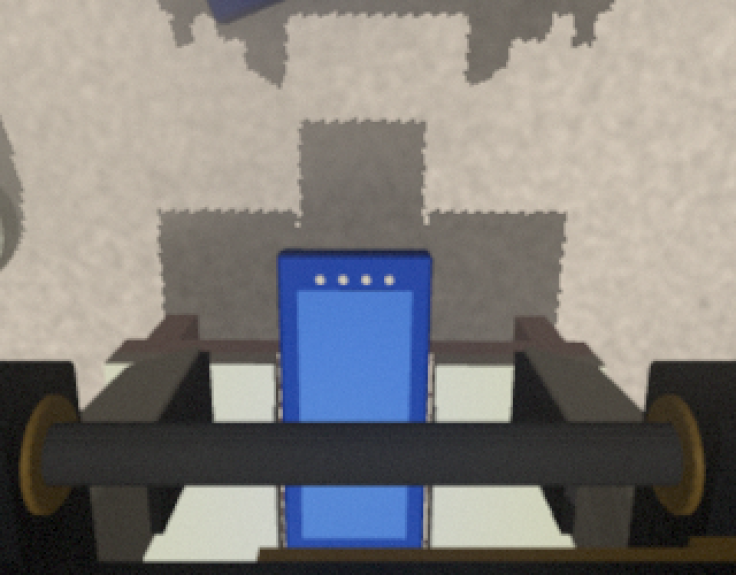

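The front end (crop 280..432, y≈257) overhangs and lies flat in the groove, with the fingers straddling it. I check the number.

Run:
```python
from h import *
p=viewer.camera_params("wrist")
u=np.array([np.cos(.243),-np.sin(.243),0]);v=np.array([np.sin(.243),np.cos(.243),0]);o=np.array([.5918,.1367,0])
for c,z in(((280,257),.07),((432,257),.07),((250,363),.071)):
    a=ray(p,(160+c[0]/2.3,80+c[1]/2.3),z);print(((a-o)@u*1000).round(1),((a-o)@v*1000).round(1))
```

```text
-109.0 -26.7
-108.9 25.5
-70.3 -38.5
```

Call:
{"method": "step_arm", "body": {"increments": [{"delta_pos":[0,-0.05,1.5],"dr":[0,0,0],"fingers":-1},{"delta_pos":[0,-0.1,3.5],"dr":[0,0,0],"fingers":-1},{"delta_pos":[0,-0.1,5.5],"dr":[0,0,0],"fingers":-1},{"delta_pos":[0,-0.1,7.5],"dr":[0,0,0],"fingers":-1},{"delta_pos":[0,-0.1,9.3],"dr":[0,0,0],"fingers":-1}]}}

```text
time: 9.62
tool_pos: [0.5014, 0.1589, 0.0445]
tool_rot: [-3.141, -0.001, 2.897]
contact_force: [-0.1, -0.3, -0.6]
opening: 0.092
grip_force: 0.0
```

Call:
{"method": "step_arm", "body": {"increments": [{"delta_pos":[0,0,0],"dr":[0,0,0],"fingers":0.3},{"delta_pos":[0,0,0],"dr":[0,0,0],"fingers":0.3},{"delta_pos":[0,0,0],"dr":[0,0,0],"fingers":0.3},{"delta_pos":[0,0,0],"dr":[0,0,0],"fingers":0.3},{"delta_pos":[0,0,0],"dr":[0,0,0],"fingers":0.3}], "newtons": 8}}

```text
time: 10.25
tool_pos: [0.5021, 0.1592, 0.0468]
tool_rot: [3.141, 0.001, 2.897]
contact_force: [-0.3, -1.3, 1.2]
opening: 0.0542
grip_force: 8.0
```

Call:
{"method": "step_arm", "body": {"increments": [{"delta_pos":[0,0,0],"dr":[0,0,0],"fingers":1},{"delta_pos":[0,0,0],"dr":[0,0,0],"fingers":1},{"delta_pos":[0,0,0],"dr":[0,0,0],"fingers":1},{"delta_pos":[0,0,0],"dr":[0,0,0],"fingers":1},{"delta_pos":[0,0,0],"dr":[0,0,0],"fingers":1}], "newtons": 50}}

```text
time: 10.88
tool_pos: [0.5021, 0.1592, 0.0466]
tool_rot: [3.141, 0.001, 2.897]
contact_force: [-1.1, 0.0, 5.2]
opening: 0.0536
grip_force: 49.9
```

Call:
{"method": "step_arm", "body": {"increments": [{"delta_pos":[0,0,-0.2],"dr":[0,0,0],"fingers":1},{"delta_pos":[0,0,-0.6],"dr":[0,0,0],"fingers":1},{"delta_pos":[0,0,-1.2],"dr":[0,0,0],"fingers":1},{"delta_pos":[0,0,-2],"dr":[0,0,0],"fingers":1},{"delta_pos":[0,0,-3],"dr":[0,0,0],"fingers":1}]}}

```text
time: 11.5
tool_pos: [0.5018, 0.1592, 0.0769]
tool_rot: [3.142, -0.0, 2.897]
contact_force: [-0.0, 0.1, -1.0]
opening: 0.0535
grip_force: 49.9
```

Call:
{"method": "step_arm", "body": {"increments": [{"delta_pos":[0,0,-1],"dr":[0,0,0],"fingers":1},{"delta_pos":[0,0,-2.5],"dr":[0,0,0],"fingers":1},{"delta_pos":[0,0,-4.5],"dr":[0,0,0],"fingers":1},{"delta_pos":[0,0,-6.5],"dr":[0,0,0],"fingers":1},{"delta_pos":[0,0,-7],"dr":[0,0,0],"fingers":1}]}}

```text
time: 12.12
tool_pos: [0.5026, 0.1593, 0.1482]
tool_rot: [3.14, 0.003, 2.897]
contact_force: [-0.1, -0.3, -1.2]
opening: 0.0534
grip_force: 49.9
```

Run:
```python
from h import *
s=robot.observe();print(s)
im=viewer.read_camera("scene")[:,:,::-1]
a=cv2.resize(im[100:320,140:400],None,fx=3,fy=2.7,interpolation=3)
cv2.imwrite("pics/s2.png",cv2.convertScaleAbs(cv2.resize(im[100:300,150:410],None,fx=3,fy=3,interpolation=3),alpha=1.4))
```

```text
{'time': 12.125, 'qpos': array([ 1.61453621e-01,  4.21044596e-01,  1.63637651e+00,  8.65178321e-05,
        1.08095148e+00, -1.16499934e+00]), 'qvel': array([-5.81954508e-04, -2.36839807e-02, -2.07889952e-02, -4.16596715e-04,
        7.84469458e-02,  6.81116077e-05]), 'joint_efforts': array([ 3.71371990e-02, -4.59587252e+01, -2.26997834e+01, -2.65963463e-02,
        1.04405468e-01,  7.05234452e-04]), 'tool_pos': array([0.50263403, 0.15929596, 0.1481902 ]), 'tool_rot': array([3.14025126e+00, 2.92837117e-03, 2.89720674e+00]), 'contact_force': array([-0.06265814, -0.32097009, -1.17552229]), 'torque': array([0.05887541, 0.01744557, 0.04042318]), 'grip_force': 49.87558901309967, 'opening': 0.05344373280794609}
```

View pics/s2.png

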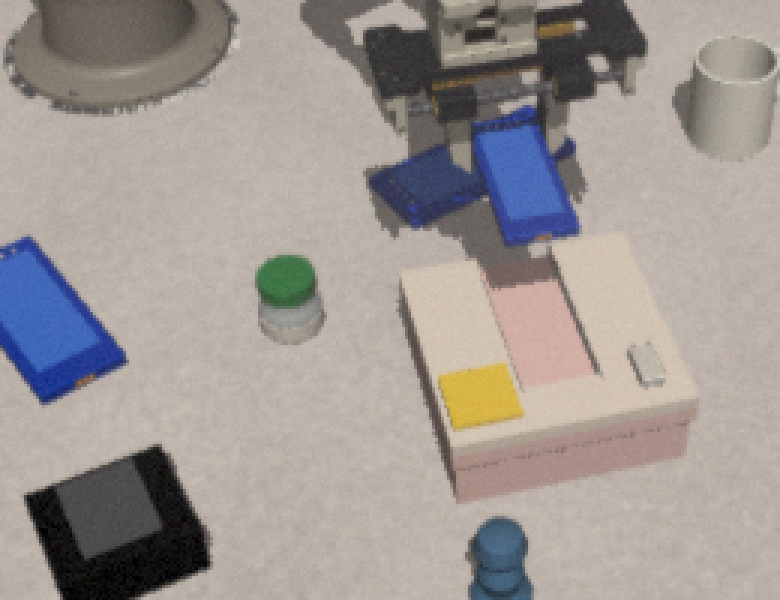

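Run:
```python
from h import *
p=viewer.camera_params("scene")
t=np.array([.5026,.1593]);u=np.array([np.cos(.245),-np.sin(.245)]);v=np.array([-u[1],u[0]])
for tilt in(0,3,6,10):
    k=np.radians(tilt)
    X=[[*(t+d*np.cos(k)*u+y*v),.1716-d*np.sin(k)] for d,y in((.1135,-.027),(.1135,.027),(-.0165,-.027))]
    print(tilt,((proj(p,X)-[150,100])*3).round(0).tolist())
for g in((.66,-.2,.2),):print(rel(g,(np.pi,0,np.pi-.028)))
```

```text
0 [[508.0, 236.0], [583.0, 222.0], [463.0, 122.0]]
3 [[508.0, 242.0], [583.0, 228.0], [463.0, 121.0]]
6 [[508.0, 248.0], [583.0, 234.0], [463.0, 120.0]]
10 [[508.0, 255.0], [582.0, 241.0], [463.0, 119.0]]
(array([-24.  , -31.04,  -5.19]), array([  0.05,   0.14, -12.4 ]))
```

Call:
{"method": "step_arm", "body": {"increments": [{"delta_pos":[-1,-1.5,-2],"dr":[0,0,0],"fingers":1},{"delta_pos":[-3,-4,-4],"dr":[0,0,0],"fingers":1},{"delta_pos":[-6,-8,-5.2],"dr":[0,0,0],"fingers":1},{"delta_pos":[-9,-12,-5.2],"dr":[0,0,0],"fingers":1},{"delta_pos":[-12,-16,-5.2],"dr":[0,0,0],"fingers":1}]}}

```text
time: 12.8
tool_pos: [0.5797, -0.0265, 0.1978]
tool_rot: [3.141, -0.001, 2.897]
contact_force: [0.9, -0.1, -0.8]
opening: 0.0532
grip_force: 49.9
```

Call:
{"method": "step_arm", "body": {"increments": [{"delta_pos":[-3,-4,0],"dr":[0,0,-3],"fingers":1},{"delta_pos":[-6,-8,0],"dr":[0,0,-6],"fingers":1},{"delta_pos":[-9,-11.5,0],"dr":[0,0,-9],"fingers":1},{"delta_pos":[-11,-14,0],"dr":[0,0,-12.4],"fingers":1},{"delta_pos":[-12,-15,0],"dr":[0,0,-12.4],"fingers":1}]}}

```text
time: 13.42
tool_pos: [0.6595, -0.2018, 0.1965]
tool_rot: [3.141, -0.002, 3.112]
contact_force: [-0.4, -0.1, -2.0]
opening: 0.0536
grip_force: 49.9
```

Call:
{"method": "step_arm", "body": {"increments": [{"delta_pos":[0,0,0],"dr":[0,0,0],"fingers":1},{"delta_pos":[0,0,0],"dr":[0,0,0],"fingers":1},{"delta_pos":[0,0,0],"dr":[0,0,0],"fingers":1},{"delta_pos":[0,0,0],"dr":[0,0,0],"fingers":1},{"delta_pos":[0,0,0],"dr":[0,0,0],"fingers":1}]}}

```text
time: 14.05
tool_pos: [0.6597, -0.1994, 0.1985]
tool_rot: [-3.142, 0.0, 3.114]
contact_force: [0.1, 0.5, -1.9]
opening: 0.0535
grip_force: 49.9
```

Run:
```python
from h import *
p=viewer.camera_params("wrist");im=viewer.read_camera("wrist")[:,:,::-1]
cv2.imwrite("pics/w4.png",cv2.convertScaleAbs(cv2.resize(im[0:300,160:480],None,fx=2,fy=2,interpolation=3),alpha=1.6))
np.save("w4T.npy",p["T"]);s=robot.observe();print(s["tool_pos"],s["tool_rot"],s["time"],np.round(p["T"],3).tolist())
print(proj(p,place([.594,-.198,-.028],[(.045,.05,.056),(.045,-.05,.056),(-.045,-.05,.04),(-.045,.05,.04)])))
```

```text
[ 0.65967958 -0.19948723  0.19848676] [3.14156141e+00 2.26479079e-04 3.11388754e+00] 14.1 [[0.027, 0.963, 0.269, 0.587], [1.0, -0.026, -0.007, -0.198], [0.0, 0.269, -0.963, 0.356], [0.0, 0.0, 0.0, 1.0]]
[[365.33192933 170.75212609]
 [267.77481007 170.66047588]
 [266.38536113  78.31365062]
 [366.86835928  78.42756503]]
```

View pics/w4.png

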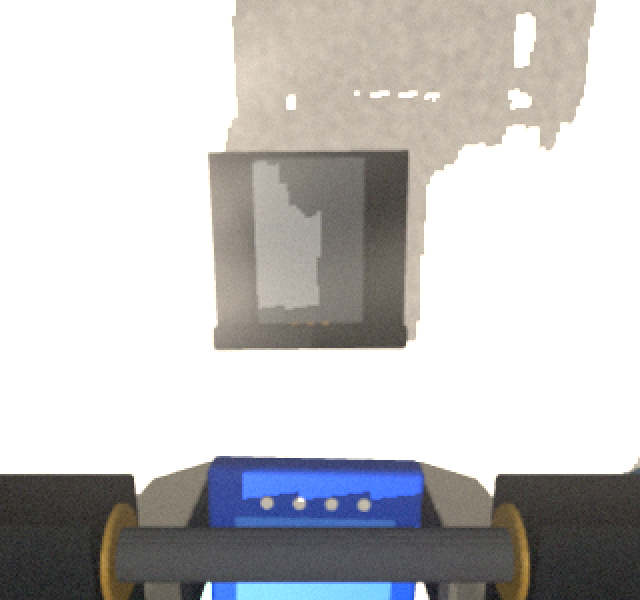

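The dock's front corners are at crop (209,153) and (409,150), its back corners at (215,349) and (407,347), and the stop's front edge at row ~328 with the contacts at (310,323).

Run:
```python
from h import *
p=viewer.camera_params("wrist")
for n,c,z in(("FL",(209,153),.04),("FR",(409,150),.04),("FL52",(209,153),.052),("BL",(215,349),.056),("BR",(407,347),.056),("stopL",(217,328),.056),("stopR",(405,326),.056),("contact row bed",(310,325),.04),("bkbase",(310,348),.04),("frontend bankL",(211,458),.222),("bankR",(420,460),.222),("dotsL",(267,503),.222),("dotsR",(363,505),.222)):
    print(n,ray(p,(160+c[0]/2-.25,c[1]/2-.25),z).round(4))
```

```text
FL [ 0.5457 -0.2488  0.04  ]
FR [ 0.547  -0.1495  0.04  ]
FL52 [ 0.5472 -0.2468  0.052 ]
BL [ 0.6413 -0.2501  0.056 ]
BR [ 0.6429 -0.1515  0.056 ]
stopL [ 0.6305 -0.2483  0.056 ]
stopR [ 0.6321 -0.1527  0.056 ]
contact row bed [ 0.6325 -0.2011  0.04  ]
bkbase [ 0.645  -0.2015  0.04  ]
frontend bankL [ 0.6381 -0.224   0.222 ]
bankR [ 0.64   -0.1735  0.222 ]
dotsL [ 0.6504 -0.2111  0.222 ]
dotsR [ 0.6516 -0.1873  0.222 ]
```

Call:
{"method": "step_arm", "body": {"increments": [{"delta_pos":[2.5,-0.05,0],"dr":[0,0,-0.2],"fingers":1},{"delta_pos":[6.5,-0.15,0],"dr":[0,0,-0.4],"fingers":1},{"delta_pos":[10.5,-0.25,0],"dr":[0,0,-0.75],"fingers":1},{"delta_pos":[14.5,-0.35,0],"dr":[0,0,-0.75],"fingers":1},{"delta_pos":[17.15,-0.4,0],"dr":[0,0,-0.75],"fingers":1}]}}

```text
time: 14.72
tool_pos: [0.4865, -0.1988, 0.1987]
tool_rot: [-3.141, 0.0, 3.126]
contact_force: [-0.8, -1.0, -2.0]
opening: 0.0535
grip_force: 49.9
```

Call:
{"method": "step_arm", "body": {"increments": [{"delta_pos":[0,0,2],"dr":[0,0,0],"fingers":1},{"delta_pos":[0,0,5.5],"dr":[0,0,0],"fingers":1},{"delta_pos":[0,0,9],"dr":[0,0,0],"fingers":1},{"delta_pos":[0,0,12],"dr":[0,0,0],"fingers":1},{"delta_pos":[0,0,13.8],"dr":[0,0,0],"fingers":1}]}}

```text
time: 15.35
tool_pos: [0.4877, -0.1986, 0.059]
tool_rot: [3.141, -0.001, 3.127]
contact_force: [0.3, -0.6, -1.1]
opening: 0.0531
grip_force: 49.9
```

Call:
{"method": "step_arm", "body": {"increments": [{"delta_pos":[0,0,0],"dr":[0,0,0],"fingers":1},{"delta_pos":[0,0,0],"dr":[0,0,0],"fingers":1},{"delta_pos":[0,0,0],"dr":[0,0,0],"fingers":1},{"delta_pos":[0,0,0],"dr":[0,0,0],"fingers":1},{"delta_pos":[0,0,0],"dr":[0,0,0],"fingers":1}]}}

```text
time: 15.98
tool_pos: [0.4883, -0.199, 0.0607]
tool_rot: [-3.141, 0.001, 3.127]
contact_force: [0.1, 0.5, -1.5]
opening: 0.0534
grip_force: 49.9
```

Run:
```python
from h import *
s=robot.observe();print(s["tool_pos"],s["tool_rot"],s["time"],s["contact_force"])
print(rel((.488,-.1985,.04),(np.pi,0,3.127)))
im=viewer.read_camera("scene")[:,:,::-1]
cv2.imwrite("pics/s3.png",cv2.convertScaleAbs(cv2.resize(im[150:320,110:270],None,fx=4,fy=3.5,interpolation=3)[:600],alpha=1.6))
p=viewer.camera_params("scene")
t=s["tool_pos"];X=[[t[0]+d,t[1]-.015*d+y,t[2]+.0184+h] for d,y,h in((.1135,-.027,.005),(.1135,.027,.005),(.1135,.027,-.005),(-.0165,.027,.005),(-.0165,.027,-.005))]
print(((proj(p,X)-[110,150])*[4,3.5]).round(0).tolist())
```

```text
[ 0.48827296 -0.1989745   0.06070061] [-3.14134155e+00  6.25175416e-04  3.12667690e+00] 15.975 [ 0.14959861  0.52049187 -1.50139258]
(array([0.03, 0.05, 2.07]), array([-0.01,  0.04, -0.02]))
[[243.0, 407.0], [347.0, 370.0], [351.0, 381.0], [271.0, 225.0], [275.0, 236.0]]
```

View pics/s3.png

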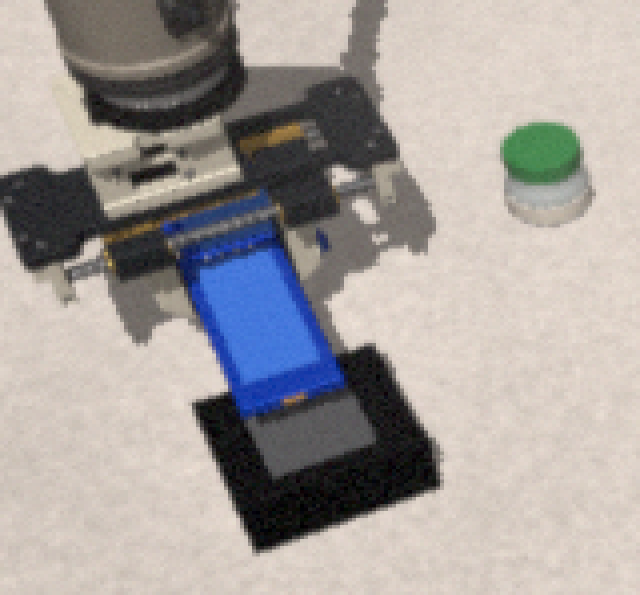

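The bank is held nearly level and lined up with the dock bed (rear corners at crop (243,410) and (347,378)). I lower it, slowly over the last 8 mm.

Call:
{"method": "step_arm", "body": {"increments": [{"delta_pos":[0,0.05,0.6],"dr":[0,0,0],"fingers":1},{"delta_pos":[0,0.05,1.2],"dr":[0,0,0],"fingers":1},{"delta_pos":[0,0.05,1.8],"dr":[0,0,0],"fingers":1},{"delta_pos":[0,0.05,2.2],"dr":[0,0,0],"fingers":1},{"delta_pos":[0,0.05,2.4],"dr":[0,0,0],"fingers":1}]}}

```text
time: 16.65
tool_pos: [0.488, -0.1983, 0.0359]
tool_rot: [3.141, -0.0, 3.127]
contact_force: [0.7, 0.5, -1.8]
opening: 0.0533
grip_force: 49.9
```

Call:
{"method": "step_arm", "body": {"increments": [{"delta_pos":[0,0,0.06],"dr":[0,0,0],"fingers":1},{"delta_pos":[0,0,0.12],"dr":[0,0,0],"fingers":1},{"delta_pos":[0,0,0.18],"dr":[0,0,0],"fingers":1},{"delta_pos":[0,0,0.24],"dr":[0,0,0],"fingers":1},{"delta_pos":[0,0,0.3],"dr":[0,0,0],"fingers":1}]}}

```text
time: 17.27
tool_pos: [0.4882, -0.1984, 0.0333]
tool_rot: [3.142, 0.0, 3.127]
contact_force: [-0.0, 0.2, -0.7]
opening: 0.0533
grip_force: 49.9
```

Call:
{"method": "step_arm", "body": {"increments": [{"delta_pos":[0,0,0.04],"dr":[0,0,0],"fingers":1},{"delta_pos":[0,0,0.08],"dr":[0,0,0],"fingers":1},{"delta_pos":[0,0,0.12],"dr":[0,0,0],"fingers":1},{"delta_pos":[0,0,0.16],"dr":[0,0,0],"fingers":1},{"delta_pos":[0,0,0.2],"dr":[0,0,0],"fingers":1}]}}

```text
time: 17.9
tool_pos: [0.4882, -0.1984, 0.0313]
tool_rot: [3.142, 0.0, 3.127]
contact_force: [1.0, -0.1, -1.8]
opening: 0.0533
grip_force: 49.9
```

Call:
{"method": "step_arm", "body": {"increments": [{"delta_pos":[0,0,0.04],"dr":[0,0,0],"fingers":1},{"delta_pos":[0,0,0.08],"dr":[0,0,0],"fingers":1},{"delta_pos":[0,0,0.12],"dr":[0,0,0],"fingers":1},{"delta_pos":[0,0,0.16],"dr":[0,0,0],"fingers":1},{"delta_pos":[0,0,0.2],"dr":[0,0,0],"fingers":1}]}}

```text
time: 18.52
tool_pos: [0.4882, -0.1984, 0.0293]
tool_rot: [3.142, 0.0, 3.127]
contact_force: [0.2, 0.2, -1.5]
opening: 0.0534
grip_force: 49.9
```

Call:
{"method": "step_arm", "body": {"increments": [{"delta_pos":[0,0,0.02],"dr":[0,0,0],"fingers":1},{"delta_pos":[0,0,0.04],"dr":[0,0,0],"fingers":1},{"delta_pos":[0,0,0.06],"dr":[0,0,0],"fingers":1},{"delta_pos":[0,0,0.08],"dr":[0,0,0],"fingers":1},{"delta_pos":[0,0,0.1],"dr":[0,0,0],"fingers":1}], "newtons": 30}}

```text
time: 19.15
tool_pos: [0.4881, -0.1984, 0.0283]
tool_rot: [3.141, -0.0, 3.127]
contact_force: [-1.2, -0.4, -2.4]
opening: 0.0539
grip_force: 29.9
```

Call:
{"method": "step_arm", "body": {"increments": [{"delta_pos":[0,0,0.02],"dr":[0,0,0],"fingers":1},{"delta_pos":[0,0,0.04],"dr":[0,0,0],"fingers":1},{"delta_pos":[0,0,0.06],"dr":[0,0,0],"fingers":1},{"delta_pos":[0,0,0.08],"dr":[0,0,0],"fingers":1},{"delta_pos":[0,0,0.1],"dr":[0,0,0],"fingers":1}]}}

```text
time: 19.77
tool_pos: [0.4882, -0.1984, 0.0273]
tool_rot: [3.142, 0.0, 3.127]
contact_force: [-0.4, 0.5, -0.9]
opening: 0.0537
grip_force: 29.9
```

Call:
{"method": "step_arm", "body": {"increments": [{"delta_pos":[0,0,0.01],"dr":[0,0,0],"fingers":1},{"delta_pos":[0,0,0.02],"dr":[0,0,0],"fingers":1},{"delta_pos":[0,0,0.03],"dr":[0,0,0],"fingers":1},{"delta_pos":[0,0,0.04],"dr":[0,0,0],"fingers":1},{"delta_pos":[0,0,0.05],"dr":[0,0,0],"fingers":1}]}}

```text
time: 20.4
tool_pos: [0.4882, -0.1984, 0.0268]
tool_rot: [3.142, 0.0, 3.127]
contact_force: [-0.7, 0.2, 0.2]
opening: 0.0535
grip_force: 29.9
```

Call:
{"method": "step_arm", "body": {"increments": [{"delta_pos":[0,0,0.01],"dr":[0,0,0],"fingers":1},{"delta_pos":[0,0,0.02],"dr":[0,0,0],"fingers":1},{"delta_pos":[0,0,0.03],"dr":[0,0,0],"fingers":1},{"delta_pos":[0,0,0.04],"dr":[0,0,0],"fingers":1},{"delta_pos":[0,0,0.05],"dr":[0,0,0],"fingers":1}]}}

```text
time: 21.02
tool_pos: [0.4882, -0.1984, 0.0264]
tool_rot: [-3.142, 0.0, 3.127]
contact_force: [-0.8, 0.6, 1.0]
opening: 0.0537
grip_force: 29.9
```

Call:
{"method": "step_arm", "body": {"increments": [{"delta_pos":[0,0,0.01],"dr":[0,0,0],"fingers":1},{"delta_pos":[0,0,0.02],"dr":[0,0,0],"fingers":1},{"delta_pos":[0,0,0.03],"dr":[0,0,0],"fingers":1},{"delta_pos":[0,0,0.04],"dr":[0,0,0],"fingers":1},{"delta_pos":[0,0,0.05],"dr":[0,0,0],"fingers":1}]}}

```text
time: 21.65
tool_pos: [0.4882, -0.1984, 0.0258]
tool_rot: [3.142, 0.0, 3.127]
contact_force: [-1.1, -0.0, 1.8]
opening: 0.0538
grip_force: 29.9
```

Call:
{"method": "step_arm", "body": {"increments": [{"delta_pos":[0,0,0.01],"dr":[0,0,0],"fingers":1},{"delta_pos":[0,0,0.02],"dr":[0,0,0],"fingers":1},{"delta_pos":[0,0,0.03],"dr":[0,0,0],"fingers":1},{"delta_pos":[0,0,0.04],"dr":[0,0,0],"fingers":1},{"delta_pos":[0,0,0.05],"dr":[0,0,0],"fingers":1}]}}

```text
time: 22.28
tool_pos: [0.4883, -0.1985, 0.0253]
tool_rot: [-3.141, 0.0, 3.127]
contact_force: [-0.6, -0.7, 1.8]
opening: 0.0539
grip_force: 29.9
```

Call:
{"method": "step_arm", "body": {"increments": [{"delta_pos":[0,0,0.01],"dr":[0,0,0],"fingers":1},{"delta_pos":[0,0,0.02],"dr":[0,0,0],"fingers":1},{"delta_pos":[0,0,0.03],"dr":[0,0,0],"fingers":1},{"delta_pos":[0,0,0.04],"dr":[0,0,0],"fingers":1},{"delta_pos":[0,0,0.05],"dr":[0,0,0],"fingers":1}]}}

```text
time: 22.9
tool_pos: [0.4882, -0.1984, 0.0248]
tool_rot: [3.142, 0.0, 3.127]
contact_force: [0.0, -0.5, 2.4]
opening: 0.0539
grip_force: 29.9
```

Run:
```python
from h import *
for i in range(6):
    viewer.read_camera("top"); s=robot.observe(); print(s["contact_force"].round(2),s["torque"].round(3),s["time"])
im=viewer.read_camera("scene")[:,:,::-1]; cv2.imwrite("pics/s4.png",im)
p=viewer.camera_params("scene");t=s["tool_pos"]
old=cv2.imread("pics/s3.png")
# brightness profile along image lines crossing the rear top edge: blue->dark
for y in(-.018,-.009,.009,.018):
    d=np.linspace(.095,.13,36); X=np.c_[t[0]+d,t[1]-.015*d+y,np.full(36,.05)]
    uv=proj(p,X).astype(np.float32); v=cv2.remap(im,uv[None,:,0],uv[None,:,1],cv2.INTER_LINEAR)[0]
    print(v[:,0].tolist())
```

```text
[-0.49 -1.1   2.39] [-0.189 -0.11  -0.029] 22.95
[-0.41 -1.83  2.72] [-0.157 -0.147 -0.088] 23.0
[-0.47 -0.4   2.59] [-0.139 -0.122 -0.033] 23.05
[-0.62 -1.    2.33] [-0.138 -0.161  0.013] 23.1
[-0.38 -0.53  1.72] [-0.154 -0.167 -0.076] 23.15
[ 1.53 -1.57  1.85] [-0.088 -0.138 -0.078] 23.2
[120, 114, 107, 105, 104, 102, 103, 104, 104, 104, 103, 103, 104, 105, 107, 109, 112, 109, 100, 90, 84, 80, 76, 71, 66, 60, 59, 59, 59, 58, 58, 57, 57, 56, 56, 57]
[120, 114, 110, 107, 105, 104, 103, 102, 102, 103, 103, 104, 104, 105, 106, 107, 106, 101, 94, 86, 80, 73, 67, 60, 53, 52, 53, 55, 56, 56, 57, 57, 57, 57, 56, 56]
[124, 118, 111, 107, 106, 105, 105, 105, 105, 105, 105, 105, 105, 104, 104, 105, 108, 112, 106, 98, 88, 86, 83, 78, 72, 66, 60, 58, 57, 56, 57, 57, 57, 57, 57, 57]
[114, 112, 109, 107, 105, 104, 105, 105, 104, 103, 103, 103, 103, 104, 105, 106, 108, 107, 104, 98, 94, 89, 85, 79, 72, 63, 59, 57, 57, 56, 57, 57, 56, 55, 55, 56]
```

Call:
{"method": "step_arm", "body": {"increments": [{"delta_pos":[0,0,-0.03],"dr":[0,0,0],"fingers":1},{"delta_pos":[0,0,-0.06],"dr":[0,0,0],"fingers":1},{"delta_pos":[0,0,-0.09],"dr":[0,0,0],"fingers":1},{"delta_pos":[0,0,-0.12],"dr":[0,0,0],"fingers":1},{"delta_pos":[0,0,-0.12],"dr":[0,0,0],"fingers":1}]}}

```text
time: 23.88
tool_pos: [0.4879, -0.1982, 0.0258]
tool_rot: [3.141, -0.001, 3.127]
contact_force: [0.4, -1.2, -1.2]
opening: 0.0538
grip_force: 29.9
```

```bash
cat > m.py <<'E'
from h import *
F=[];M=[]
for i in range(6):
    viewer.read_camera("top"); s=robot.observe(); F.append(s["contact_force"]);M.append(s["torque"])
print(np.mean(F,0).round(2),np.mean(M,0).round(3),s["tool_pos"].round(4),s["time"])
im=viewer.read_camera("scene")[:,:,::-1]
p=viewer.camera_params("scene");t=s["tool_pos"]
for y in(-.018,-.009,.009,.018):
    d=np.linspace(.105,.13,26); X=np.c_[t[0]+d,t[1]-.015*d+y,np.full(26,.05)]
    uv=proj(p,X).astype(np.float32); v=cv2.remap(im,uv[None,:,0],uv[None,:,1],cv2.INTER_LINEAR)[0]
    print(v[:,0].tolist())
E
python3 m.py
```

```text
[-0.37  0.27 -0.42] [0.028 0.047 0.004] [ 0.488  -0.1983  0.0259] 24.175
[105, 105, 106, 107, 108, 110, 113, 115, 107, 98, 89, 84, 79, 72, 64, 56, 53, 54, 55, 56, 56, 56, 56, 55, 56, 56]
[105, 105, 106, 106, 107, 108, 109, 109, 107, 103, 91, 79, 68, 62, 58, 56, 56, 57, 59, 59, 58, 56, 56, 55, 56, 57]
[105, 106, 106, 107, 107, 109, 111, 114, 112, 105, 96, 89, 83, 78, 72, 65, 56, 55, 57, 57, 57, 57, 57, 57, 58, 58]
[105, 105, 106, 106, 106, 107, 108, 109, 110, 110, 105, 96, 89, 84, 80, 76, 70, 63, 58, 57, 56, 56, 57, 57, 58, 57]
```

Call:
{"method": "step_arm", "body": {"increments": [{"delta_pos":[0,0,-0.02],"dr":[0,0,0],"fingers":1},{"delta_pos":[0,0,-0.03],"dr":[0,0,0],"fingers":1},{"delta_pos":[0,0,-0.03],"dr":[0,0,0],"fingers":1},{"delta_pos":[0,0,-0.03],"dr":[0,0,0],"fingers":1},{"delta_pos":[0,0,-0.03],"dr":[0,0,0],"fingers":1}], "newtons": 15}}

```text
time: 24.85
tool_pos: [0.4882, -0.1984, 0.0263]
tool_rot: [3.142, 0.0, 3.127]
contact_force: [-0.5, -0.3, -0.8]
opening: 0.0536
grip_force: 14.9
```

Call:
{"method": "step_arm", "body": {"increments": [{"delta_pos":[0,0,0],"dr":[0,0,0],"fingers":1},{"delta_pos":[0,0,0],"dr":[0,0,0],"fingers":1},{"delta_pos":[0,0,0],"dr":[0,0,0],"fingers":1},{"delta_pos":[0,0,0],"dr":[0,0,0],"fingers":1},{"delta_pos":[0,0,0],"dr":[0,0,0],"fingers":1}], "newtons": 7}}

```text
time: 25.48
tool_pos: [0.4882, -0.1984, 0.0263]
tool_rot: [3.142, 0.0, 3.127]
contact_force: [-0.3, -0.2, -0.2]
opening: 0.054
grip_force: 7.0
```

```bash
python3 m.py
```

```text
[-0.43  0.07 -0.45] [0.04  0.029 0.005] [ 0.4882 -0.1984  0.0263] 25.775
[104, 105, 107, 108, 109, 109, 109, 109, 104, 97, 91, 86, 81, 77, 72, 66, 62, 59, 57, 58, 58, 59, 58, 57, 56, 55]
[105, 105, 105, 105, 107, 108, 111, 113, 112, 107, 94, 82, 75, 74, 74, 69, 62, 58, 57, 58, 59, 58, 57, 56, 56, 56]
[105, 106, 106, 105, 104, 106, 108, 109, 108, 103, 97, 92, 88, 85, 81, 76, 69, 63, 59, 57, 57, 58, 58, 59, 59, 58]
[105, 105, 103, 102, 103, 106, 107, 109, 111, 113, 105, 97, 89, 86, 84, 84, 76, 67, 59, 58, 57, 58, 58, 58, 58, 58]
```

The rear edge is now where a flat bank should be, so it has settled level. I slide it in.

Call:
{"method": "step_arm", "body": {"increments": [{"delta_pos":[-0.15,0,0],"dr":[0,0,0],"fingers":1},{"delta_pos":[-0.4,0,0],"dr":[0,0,0],"fingers":1},{"delta_pos":[-0.7,0,0],"dr":[0,0,0],"fingers":1},{"delta_pos":[-1.0,0,0],"dr":[0,0,0],"fingers":1},{"delta_pos":[-1.3,0,0],"dr":[0,0,0],"fingers":1}], "newtons": 14}}

```text
time: 26.45
tool_pos: [0.5014, -0.1986, 0.0263]
tool_rot: [3.142, 0.0, 3.127]
contact_force: [-0.0, -0.4, 0.9]
opening: 0.0538
grip_force: 14.0
```

Call:
{"method": "step_arm", "body": {"increments": [{"delta_pos":[-0.25,0,0],"dr":[0,0,0],"fingers":1},{"delta_pos":[-0.5,0,0],"dr":[0,0,0],"fingers":1},{"delta_pos":[-0.75,0,0],"dr":[0,0,0],"fingers":1},{"delta_pos":[-1.0,0,0],"dr":[0,0,0],"fingers":1},{"delta_pos":[-1.2,0,0],"dr":[0,0,0],"fingers":1}]}}

```text
time: 27.08
tool_pos: [0.5133, -0.1988, 0.0264]
tool_rot: [3.142, 0.0, 3.127]
contact_force: [-1.6, 0.6, 1.0]
opening: 0.054
grip_force: 14.0
```

Call:
{"method": "step_arm", "body": {"increments": [{"delta_pos":[-0.06,0,0],"dr":[0,0,0],"fingers":1},{"delta_pos":[-0.12,0,0],"dr":[0,0,0],"fingers":1},{"delta_pos":[-0.18,0,0],"dr":[0,0,0],"fingers":1},{"delta_pos":[-0.24,0,0],"dr":[0,0,0],"fingers":1},{"delta_pos":[-0.3,0,0],"dr":[0,0,0],"fingers":1}]}}

```text
time: 27.7
tool_pos: [0.5162, -0.1988, 0.0263]
tool_rot: [3.142, 0.0, 3.127]
contact_force: [-0.8, 0.1, 2.0]
opening: 0.054
grip_force: 14.0
```

Call:
{"method": "step_arm", "body": {"increments": [{"delta_pos":[-0.04,0,0],"dr":[0,0,0],"fingers":1},{"delta_pos":[-0.08,0,0],"dr":[0,0,0],"fingers":1},{"delta_pos":[-0.12,0,0],"dr":[0,0,0],"fingers":1},{"delta_pos":[-0.16,0,0],"dr":[0,0,0],"fingers":1},{"delta_pos":[-0.2,0,0],"dr":[0,0,0],"fingers":1}]}}

```text
time: 28.32
tool_pos: [0.5182, -0.1989, 0.0263]
tool_rot: [3.142, 0.0, 3.127]
contact_force: [-1.0, -0.3, 0.7]
opening: 0.0538
grip_force: 14.0
```

Call:
{"method": "step_arm", "body": {"increments": [{"delta_pos":[-0.03,0,0],"dr":[0,0,0],"fingers":1},{"delta_pos":[-0.06,0,0],"dr":[0,0,0],"fingers":1},{"delta_pos":[-0.09,0,0],"dr":[0,0,0],"fingers":1},{"delta_pos":[-0.12,0,0],"dr":[0,0,0],"fingers":1},{"delta_pos":[-0.15,0,0],"dr":[0,0,0],"fingers":1}]}}

```text
time: 28.95
tool_pos: [0.5185, -0.1988, 0.0262]
tool_rot: [3.141, -0.002, 3.127]
contact_force: [-6.1, -0.4, 5.1]
opening: 0.0537
grip_force: 14.0
```

Contact is at x = 0.5185, where the stop was predicted (0.518), with a 6 N push. I release.

Call:
{"method": "step_arm", "body": {"increments": [{"delta_pos":[0,0,0],"dr":[0,0,0],"fingers":1},{"delta_pos":[0,0,0],"dr":[0,0,0],"fingers":1},{"delta_pos":[0,0,0],"dr":[0,0,0],"fingers":-0.3},{"delta_pos":[0,0,0],"dr":[0,0,0],"fingers":-0.6},{"delta_pos":[0,0,0],"dr":[0,0,0],"fingers":-1}], "newtons": 6}}

```text
time: 29.58
tool_pos: [0.52, -0.1988, 0.0263]
tool_rot: [3.142, 0.001, 3.127]
contact_force: [0.6, 0.3, 0.9]
opening: 0.0752
grip_force: 0.0
```

Call:
{"method": "step_arm", "body": {"increments": [{"delta_pos":[0,0,0],"dr":[0,0,0],"fingers":-1},{"delta_pos":[0,0,0],"dr":[0,0,0],"fingers":-1},{"delta_pos":[0,0,0],"dr":[0,0,0],"fingers":-1},{"delta_pos":[0,0,-0.5],"dr":[0,0,0],"fingers":-1},{"delta_pos":[0,0,-1.5],"dr":[0,0,0],"fingers":-1}]}}

```text
time: 30.2
tool_pos: [0.5195, -0.1988, 0.0416]
tool_rot: [3.141, -0.0, 3.127]
contact_force: [1.0, -0.7, -0.1]
opening: 0.0917
grip_force: 0.0
```

Call:
{"method": "step_arm", "body": {"increments": [{"delta_pos":[0,0,-2],"dr":[0,0,0],"fingers":-1},{"delta_pos":[0,0,-5],"dr":[0,0,0],"fingers":-1},{"delta_pos":[0,0,-9],"dr":[0,0,0],"fingers":-1},{"delta_pos":[-4,0,-14],"dr":[0,0,0],"fingers":-1},{"delta_pos":[-8,0,-16],"dr":[0,0,0],"fingers":-1}]}}

```text
time: 30.82
tool_pos: [0.6014, -0.2007, 0.2063]
tool_rot: [-3.139, 0.006, 3.126]
contact_force: [-0.0, -1.4, 0.2]
opening: 0.0916
grip_force: 0.0
```

Call:
{"method": "step_arm", "body": {"increments": [{"delta_pos":[-3,0,0],"dr":[0,0,0],"fingers":-1},{"delta_pos":[-6,0,0],"dr":[0,0,0],"fingers":-1},{"delta_pos":[-7,0,0],"dr":[0,0,0],"fingers":-1},{"delta_pos":[-7,0,0],"dr":[0,0,0],"fingers":-1},{"delta_pos":[-7,0,0],"dr":[0,0,0],"fingers":-1}]}}

```text
time: 31.45
tool_pos: [0.6691, -0.2011, 0.2017]
tool_rot: [3.142, -0.0, 3.127]
contact_force: [-0.5, 0.4, 1.2]
opening: 0.092
grip_force: 0.0
```

Run:
```python
from h import *
p=viewer.camera_params("wrist");im=viewer.read_camera("wrist")[:,:,::-1]
cv2.imwrite("pics/w5.png",cv2.convertScaleAbs(cv2.resize(im[0:270,180:460],None,fx=2.2,fy=2.2,interpolation=3),alpha=1.3))
s=robot.observe();print(s["tool_pos"],s["time"])
```

```text
[ 0.66909516 -0.20120122  0.20178935] 31.5
```

View pics/w5.png

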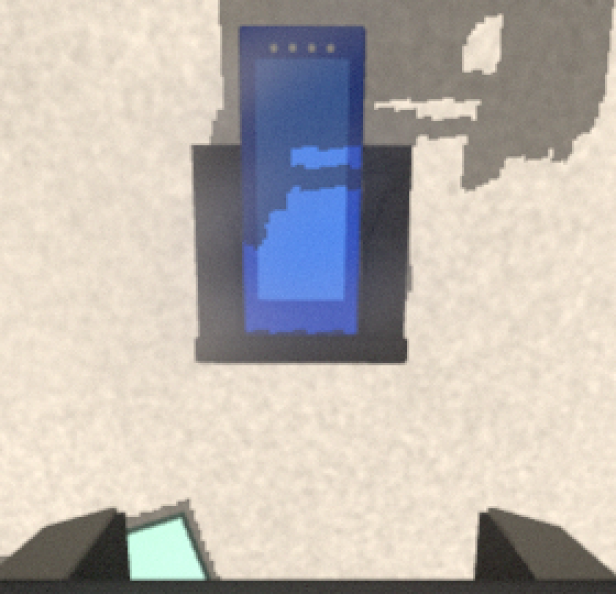

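The bank lies in the dock with its dots outwards. Its rear edge is at row ~333, the stop's front at ~339, and its front end at row ~26. I check the gap numerically.

Run:
```python
from h import *
p=viewer.camera_params("wrist")
for n,c,z in(("front",(302,26),.05),("rear",(302,334),.05),("stop",(302,339),.056),("dockfront",(215,146),.04),("stopback",(302,362),.056),("L",(244,320),.05),("R",(359,320),.05),("chL",(196,345),.056),("chR",(407,345),.056)):
    print(n,ray(p,(180+c[0]/2.2-.27,c[1]/2.2-.27),z).round(4))
```

```text
front [ 0.5019 -0.1987  0.05  ]
rear [ 0.6299 -0.2006  0.05  ]
stop [ 0.6316 -0.2006  0.056 ]
dockfront [ 0.5461 -0.2387  0.04  ]
stopback [ 0.6423 -0.2008  0.056 ]
L [ 0.623  -0.2277  0.05  ]
R [ 0.6238 -0.1738  0.05  ]
chL [ 0.6336 -0.25    0.056 ]
chR [ 0.635  -0.1519  0.056 ]
```

```bash
python3 -c "
from cell import robot
print(robot.hand_in())"
```

```text
the job is handed in; nothing more can be done
None
```

The power bank is in the dock against the stop, lying flat and released, and I handed the job in at about 31.5 s. The final picture puts its overhang at 44 mm against the 45 mm target, and the highest contact force I read was 7 N, read only at the end of each move.

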